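# Square up a row of filter cubes against the bonding fence

## Robot

A 6-joint arm with a two-finger parallel gripper is mounted at the origin on a cart in front of the work surface, level with it; the furniture and walls round the work are solid. World frame = base frame: x ahead of the robot, y to its left, z up, the work surface at z = 0. Lengths are in m, angles in degrees, forces in N, time in s.
With the tool pointing down it reaches from about 0.375 to 0.9 m from the base axis. Payload 3.1 kg.
Tool frame: the origin (TCP) lies on the centre line of the jaws, within the pads' length; the fingertips stand 25 mm ahead of it and the grasp point (between the pads) lies 6 mm ahead of it; z points along the fingers, y is the line along which they close (so a half turn about z gives the same grasp; the last joint's range is limited). The gripper opens to 87 mm and grips with 3 to 60 N. Pads are 19 mm wide; open, the fingers measure 117 mm over their backs; the gripper's body (75 mm by 190 mm) begins 51 mm behind the grasp point.
Start: joints at [55.147, 30.224, 82.088, -0, 67.689, -10.227], TCP at [0.26, 0.568, 0.248] pointing down, gripper open.
Joint ranges: [-176.69, 176.69], [-43.24, 126.21], [12.49, 139.97], [-82, 262], [0, 151.66], [-163.58, 163.58]. Speed limits (degrees/s): [159.86, 159.86, 180, 180, 180, 180].

## Interface

Orientations are given as a 3x3 rotation matrix whose columns are the frame's x, y, z axes.
In Python, from rig import * gives the robot as it stands.
- The arm moves only by the tool step_arm, never from a script. Its argument "steps" is a list of rows, each a list of 7 numbers: the shift along the tool's x, y, z normalised to -1 to 1, where 1 is 0.3 m, then the turn, a rotation vector about the tool's x, y, z normalised to -1 to 1, where 1 is 45 degrees, then the gripper's target within -1 to 1 (shut at 1, half-way at 0, fully open at -1). A call has 1 to 8 rows; each row is the pose to reach, as a shift and turn from the pose commanded when the call began, along the tool's axes at that moment; what a row does not reach only later rows make up. A row lasts 1/12 s, in which the tool goes at most 41.7 mm and 7.16 degrees, less where a joint would pass 70% of its speed; a pose out of reach is approached as far as the arm can. A call with a number of a shift or a turn outside -1 to 1 is refused whole. A call with a gripper value outside its range is refused whole. The fingers move at their own pace and stop on an object; the grip force is fixed at half the most. Time passes only in rows, so rows that repeat a pose let the fingers close. It gives the time, the measured TCP pose, the force, the opening and the grip force at its end, in the units of the state.
- read_state(): the state, without advancing time (a new reading comes with each control period).
- capture(name): name is "scene" or "side" or "wrist"; returns a dict with "image" (480x640x3 uint8, red, green, blue), "vertical_fov" (degrees; the focal length in pixels is half the picture's height over the tangent of half this angle, whatever the lens; pixels are square), "cx", "cy" (the principal point, pixels), "world_from_camera" (4x4, takes a point from camera to world coordinates); the wrist camera has in their place "T_tool_cam" (4x4, takes a point from camera to tool coordinates, whose origin is the TCP and whose axes are the flange's). Camera axes: x right, y down, z forward; pixel columns grow to the right and rows downward; lengths in m; the calibration is good to about 2 mm. A picture is of the moment at which its call begins: read the wrist's pose just before it. There is no depth.
- hand_in(): hands the job in; it is judged then, once.
The state is a dict: "time_s": time; "joint_positions": joint angles; "qvel": joint speeds; "tau": joint torques, N m; "position": TCP position; "tcp_rot": TCP orientation; "force": force on the tool from outside, world axes, zero at the start; "moment": the same for the moment, N m; "opening": opening from 0.0 (shut) to 1.0 (fully open); "grasp_force": force on a finger pad.
Only numpy, scipy, OpenCV 4.12 (cv2) and the standard library are available. Lean on these libraries where they do the work, as an engineer would, in place of code of your own. Each camera call takes 0.05 s, during which the arm holds its last target. There are 200 camera calls.

## Task

The red filter cube already stands at the stop of the low black bonding fence. Stand the green filter cube next to it, side by side in a neat tight row along the fence, and let it go. Then take the set square by its red grip and press it, lying flat, into the corner between the fence and the green cube, until one outer face lies flush on the fence and the other on the green cube with the row tight against the stop, and finish while still holding it pressed there; leave the bottles and lenses nearby alone.

Things in the scene. Friction and masses are not known exactly. Their poses are not given: they have to be found in the camera images.
- fence: low black L-shaped fence screwed to the table, 10 mm high. Origin: inner corner of fence and stop, at table height. x points into the fence (away from the robot), y along it away from the stop. Fence bar 16 mm thick: face x = 0, from the corner to y = 170 mm; stop 16 mm thick: face y = 0, from the corner to x = -46 mm. The row stands on the table at x < 0, y > 0. Fixed in a run
- cube_red_center (a point): centre (19 mm up) of the black filter cube with red round windows, 36 mm (own x) by 38 mm (own y) and 38 mm tall over its slightly proud window rims, about 80 g, loose. It starts within 3 mm of the fence and 5 mm of the stop, nearly square to them. Site axes are the cube's own
- cube_green_center (a point): centre (19 mm up) of the black filter cube with green round windows, 36 mm (own x) by 38 mm (own y) and 38 mm tall over its slightly proud window rims, about 80 g, loose, upright on the table. Either horizontal pair of faces may meet its neighbours. Site axes are the cube's own
- square_grip (a point): on the axis of the set square's red grip, 30 mm above its underside. Grip 26 x 26 mm, upright, sides parallel to the faces, top at 48 mm. L-shaped, 180 g, 10 mm thick, legs 16 x 90 mm. Site axes (z up): outer faces x = +40 mm (goes on the fence; y -40 to 50) and y = -40 mm (goes on the green cube; x -50 to 40). Seated, its axes are parallel to the fence's
- ethanol_vial: bystander: small bottle with a blue cap, 32 mm wide, 68 mm tall, loose; origin at the centre of its underside
- oil_bottle: bystander: small white bottle with a black cap, 26 mm wide, 67 mm tall, loose; origin at the centre of its underside
- square: the whole set square: origin on the grip axis at its underside, axes as for its grip point
- cube_red: the red filter cube: origin at the centre of its underside
- cube_green: the green filter cube: origin at the centre of its underside
- objective_20x: bystander: small white objective lens with a green band, standing on the table, 28 mm wide, 52 mm tall, loose; origin at the centre of its underside
- stack_corner (a point): far right top corner of the space taken by the tall white instrument stack with the red-framed screen, fixed, left of the work: it reaches 365 mm from here towards the robot (-x), 310 mm to the left (+y) and down to the table; its top is 260 mm up. A rack shelf hangs 648 mm above the table behind it, from x = 0.575 on: carry the gripper over the stack close to the robot
Not all that is in view belongs to the job. Leave any blue or turquoise look-alike of the cube_red alone.

How it is judged (in metres and radians):
On the way:
1. the green cube stands upright on the table next to the red one (gap at most 5 mm), within 5 mm of the fence and 6 degrees of square, and is let go (x of cube_green_center in the frame of fence between -0.0245 and 0 m and y of cube_green_center in the frame of fence above 0.05 m and horizontal distance between cube_green_center and cube_red_center below 0.043 m and height (world z) of cube_green_center below 0.022 m and angle between cube_green_center's own z axis and vertical below 0.05 rad and (angle between the x axis of cube_green and the x axis of fence, either way round below 0.105 rad or angle between the x axis of cube_green and the y axis of fence, either way round below 0.105 rad) and contact force between the fingers and cube_green below 0.05 N), for 0.2 s.
At the end, for the whole second after the job is handed in: The gripper still holds the square flat on the table, within 1.5 degrees of the fence; outer faces pressed on fence and green cube (over 1 N each); both cubes upright, row tight on the stop (gaps under 2 mm), within 5 mm of the fence and 3 degrees of square, green cube not touched by the fingers (contact force between square and fence above 1 N and contact force between square and cube_green above 1 N and contact force between the fingers and square above 2 N and contact force between the fingers and cube_green below 0.05 N and angle between the x axis of square and the x axis of fence, either way round below 0.026 rad and angle between square's own z axis and vertical below 0.035 rad and height (world z) of square below 0.004 m and x of square in the frame of fence between -0.042 and -0.038 m and y of square in the frame of fence between 0.108 and 0.12 m and (angle between the x axis of cube_green and the x axis of fence, either way round below 0.05 rad or angle between the x axis of cube_green and the y axis of fence, either way round below 0.05 rad) and (angle between the x axis of cube_red and the x axis of fence, either way round below 0.05 rad or angle between the x axis of cube_red and the y axis of fence, either way round below 0.05 rad) and x of each of cube_green_center, cube_red_center in the frame of fence above -0.0245 m and y of cube_green_center in the frame of fence between 0.05 and 0.061 m and height (world z) of each of cube_green_center, cube_red_center below 0.022 m and angle between each of cube_green_center, cube_red_center's own z axis and vertical below 0.06 rad and linear speed of square below 0.01 m/s and y of cube_red_center in the frame of fence below 0.0208 m and horizontal distance between cube_green_center and cube_red_center below 0.0402 m); the arm keeps its last pose, push and grip.
It fails at once if a bystander (blue-capped bottle, black-capped bottle, nearest objective lens) is moved more than 20 mm (distance of any of ethanol_vial, oil_bottle, objective_20x from where it was at the start of the episode above 0.02 m).
It also fails if it takes over 72 s, if anything falls off the work surface, if the arm or the gripper's body presses on something with over 40 N, if the wrist force passes 120 N, or if a joint passes its speed limit or range.

## Working session

There is one attempt and no reset: what is moved stays moved. The work goes in short steps, Python scripts to look and compute and a tool call to move; the robot and the scene stay as the last step left them, time stands still between calls to the robot, and variables do not carry over. Pictures are saved under pics/ and viewed, at most 11 in all, crops included, and the job is handed in when it is done.

Besides the shell and the picture viewer there is one more tool, called after "Emit:" as name([rows], argument=value, ...), one row to a line, values as JSON. step_arm: Moves the arm, as the interface text tells. Scaled input: -1 to 1 covers 0.3 m each way for a shift and 45 degrees each way for a turn. Its arguments: {"type":"object","properties":{"steps":{"type":"array"}},"required":["steps"]}

```bash
mkdir -p pics; ls
python3 - <<'E'
from rig import *
import cv2, numpy as np, pickle
s=read_state(); print(s)
for n in ("scene","side","wrist"):
    c=capture(n); pickle.dump(c,open(f"pics/{n}0.pkl","wb")); cv2.imwrite(f"pics/{n}0.png",c["image"][:,:,::-1])
    print(n,{k:v for k,v in c.items() if k!="image"})
E
```

```text
pics
{'time_s': 0.0, 'joint_positions': array([ 5.51467749e+01,  3.02790598e+01,  8.21565659e+01, -4.57927018e-04,
        6.76879624e+01, -1.02270976e+01]), 'qvel': array([ 0.06874624,  0.04564396, -0.00931398,  0.10731776, -0.0095304 ,
        0.01114387]), 'tau': array([-1.46809482e-03, -4.40045285e+01, -1.76588988e+01,  6.31916709e-02,
        5.83793269e-02, -1.58177918e-04]), 'position': array([0.26001528, 0.56760257, 0.24656956]), 'tcp_rot': array([[-9.09047224e-01,  4.16691301e-01, -1.22661648e-03],
       [ 4.16692937e-01,  9.09045570e-01, -1.77431445e-03],
       [ 3.75708880e-04, -2.12405805e-03, -9.99997674e-01]]), 'force': array([ 0.16058399,  0.99228664, -0.6076179 ]), 'moment': array([0.01592435, 0.03563279, 0.04281408]), 'grasp_force': 0.0, 'opening': 1.0028679025078207}
scene {'vertical_fov': 43.31269892477751, 'cx': 326.37053265127815, 'cy': 235.31978731596845, 'world_from_camera': array([[-0.98760917, -0.1402643 ,  0.07038507,  0.42656842],
       [-0.15617021,  0.83423137, -0.52883729,  0.39857837],
       [ 0.01545956, -0.53327661, -0.84579966,  1.20773372],
    
[... 164 characters left out ...]
mera': array([[ 0.84711697, -0.30499551,  0.43516729,  0.05720933],
       [-0.53104801, -0.51593931,  0.6721567 , -0.9654436 ],
       [ 0.01951514, -0.80049008, -0.5990282 ,  0.77642317],
       [ 0.        ,  0.        ,  0.        ,  1.        ]])}
wrist {'vertical_fov': 68.76231709504503, 'cx': 318.8627098196878, 'cy': 246.9073463618924, 'T_tool_cam': array([[-4.46446790e-04, -9.61296050e-01, -2.75517158e-01,
         7.58136285e-02],
       [ 9.99999699e-01, -6.04109931e-04,  4.87381025e-04,
        -1.15334938e-03],
       [-6.34960106e-04, -2.75516858e-01,  9.61296030e-01,
        -1.37302362e-01],
       [ 0.00000000e+00,  0.00000000e+00,  0.00000000e+00,
         1.00000000e+00]])}
```

View pics/scene0.png

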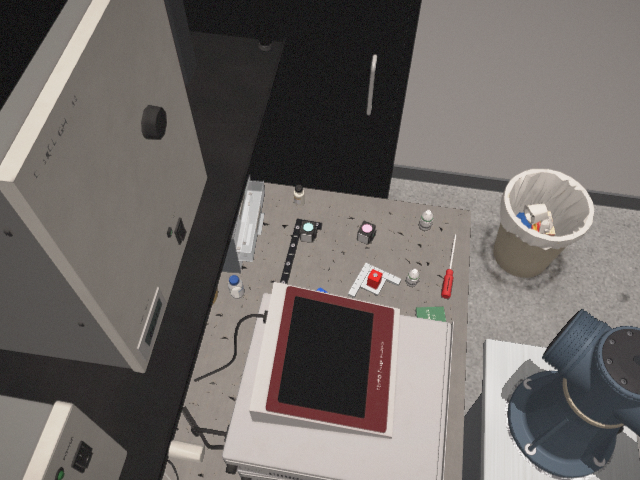

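View pics/side0.png

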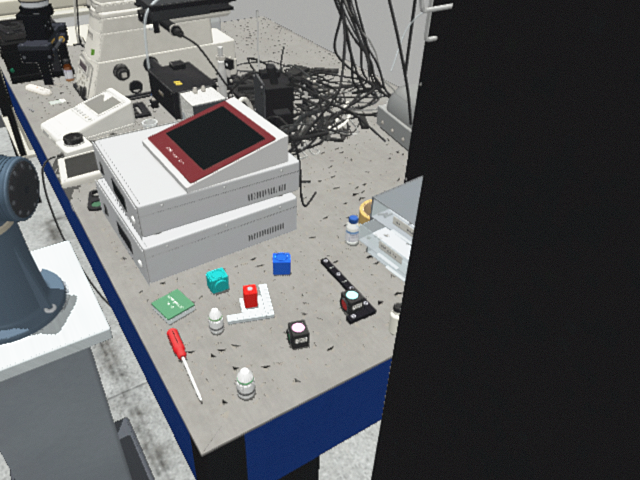

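Run:
```python
import cv2,numpy as np
a=cv2.imread("pics/scene0.png")[180:310,230:450]; b=cv2.imread("pics/side0.png")[240:400,150:420]
a=cv2.resize(a,(792,468),interpolation=cv2.INTER_CUBIC)[:,:]; b=cv2.resize(b,(800,474),interpolation=cv2.INTER_CUBIC)
cv2.imwrite("pics/ca.png",a);cv2.imwrite("pics/cb.png",b)
```

```text
(no output)
```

View pics/ca.png

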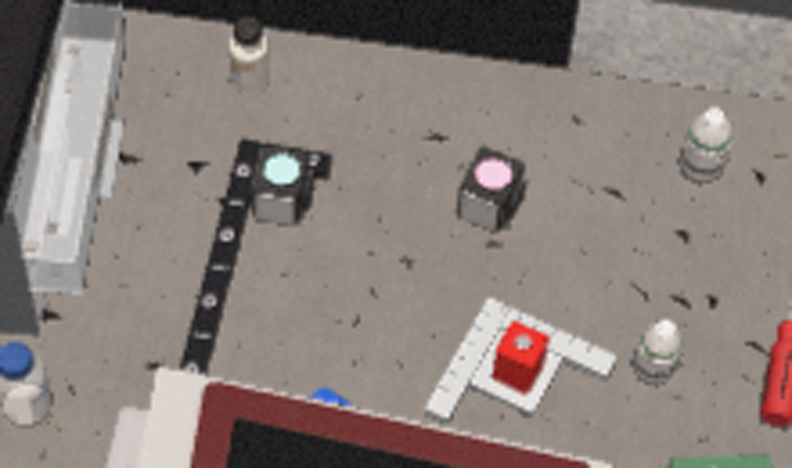

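View pics/cb.png

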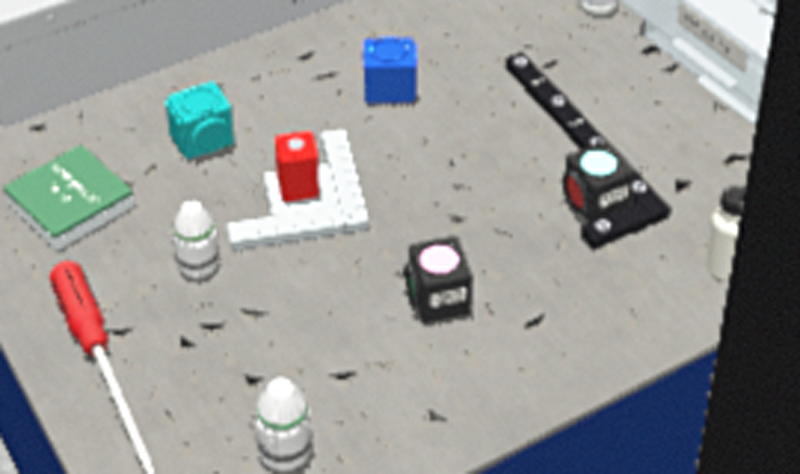

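```bash
cat > h.py <<'E'
import numpy as np, cv2, pickle
def cam(c, s=None):
    f=c["image"].shape[0]/2/np.tan(np.radians(c["vertical_fov"]/2))
    if "world_from_camera" in c: T=c["world_from_camera"]
    else:
        W=np.eye(4); W[:3,:3]=s["tcp_rot"]; W[:3,3]=s["position"]; T=W@c["T_tool_cam"]
    return f,c["cx"],c["cy"],T
def ray(C,px,z):
    f,cx,cy,T=C
    d=T[:3,:3]@np.array([(px[0]-cx)/f,(px[1]-cy)/f,1.]); o=T[:3,3]
    return o+d*(z-o[2])/d[2]
def proj(C,P):
    f,cx,cy,T=C
    p=(np.asarray(P)-T[:3,3])@T[:3,:3]
    return p[...,:2]/p[...,2:]*f+[cx,cy]
E
python3 - <<'E'
from h import *
S=cam(pickle.load(open("pics/scene0.pkl","rb")));D=cam(pickle.load(open("pics/side0.pkl","rb")))
a=lambda u,v:(230+u/3.6,180+v/3.6)
b=lambda u,v:(150+u/2.963,240+v/2.963)
for n,z,p,q in [("red top",.038,(281,170),(599,163)),("green top",.038,(494,174),(440,259)),("sq corner",.01,(490,300),(368,225)),("sq legx",.01,(612,362),(230,232)),("sq legy",.01,(432,410),(337,132)),("grip",.048,(523,343),(296,143)),("screwA",.01,(227,235),(597,143)),("screwB",.01,(208,300),(558,100)),("screwStop",.01,(315,160),(603,226)),("screwcorner",.01,(243,170),(640,187)),
 ("vial cap",.068,(15,360),None),("oilcap",.067,(249,32),None),("obj1",.052,(664,328),(193,206)),("obj2",.052,(713,115),(281,385))]:
    print(n, ray(S,a(*p),z).round(4), ray(D,b(*q),z).round(4) if q else "")
print("stack corner?", ray(S,(398,300),.26), ray(S,(275,285),.26), ray(S,(452,322),.2))
E
```

```text
red top [ 0.569  -0.3476  0.038 ] [ 0.5684 -0.3557  0.038 ]
green top [ 0.4339 -0.3673  0.038 ] [ 0.4344 -0.3748  0.038 ]
sq corner [ 0.4251 -0.2908  0.01  ] [ 0.4244 -0.3028  0.01  ]
sq legx [ 0.3447 -0.2593  0.01  ] [ 0.3452 -0.2626  0.01  ]
sq legy [ 0.4509 -0.2079  0.01  ] [ 0.4503 -0.2141  0.01  ]
grip [ 0.4018 -0.2425  0.048 ] [ 0.4028 -0.247   0.048 ]
screwA [ 0.5981 -0.3106  0.01  ] [ 0.5985 -0.3157  0.01  ]
screwB [ 0.601  -0.2614  0.01  ] [ 0.6012 -0.2649  0.01  ]
screwStop [ 0.5517 -0.3769  0.01  ] [ 0.5549 -0.3822  0.01  ]
screwcorner [ 0.597  -0.3613  0.01  ] [ 0.5976 -0.3656  0.01  ]
vial cap [ 0.6971 -0.1707  0.068 ] 
oilcap [ 0.6044 -0.4311  0.067 ] 
obj1 [ 0.3185 -0.2646  0.052 ] [ 0.3196 -0.2692  0.052 ]
obj2 [ 0.2996 -0.4267  0.052 ] [ 0.3023 -0.4212  0.052 ]
stack corner? [ 0.36170947 -0.08323719  0.26      ] [ 0.57846279 -0.07690946  0.26      ] [ 0.2566127  -0.08569512  0.2       ]
```

Emit:
step_arm([
  [0,0,-0.28,0,0,0,-1],
  [0,0,-0.57,0,0,0,-1],
  [0,0,-0.57,0,0,0,-1],
  [0,0,-0.57,0,0,0,-1],
  [0,0,-0.57,0,0,0,-1],
  [-0.2,-0.155,-0.57,0,0,0.3,-1],
  [-0.4,-0.31,-0.57,0,0,0.6,-1],
  [-0.4,-0.31,-0.57,0,0,0.6,-1],
])

```text
time_s: 0.82
position: [0.3181, 0.4563, 0.4182]
tcp_rot: [[-0.69, 0.723, 0.0], [0.723, 0.69, -0.0], [-0.0, -0.0, -1.0]]
force: [1.2, -0.2, -0.1]
opening: 1.0
grasp_force: 0.0
```

Emit:
step_arm([
  [-0.12,-0.055,0,0,0,0.12,-1],
  [-0.24,-0.11,0,0,0,0.25,-1],
  [-0.36,-0.165,0,0,0,0.38,-1],
  [-0.48,-0.22,0,0,0,0.5,-1],
  [-0.6,-0.275,0,0,0,0.62,-1],
  [-0.72,-0.33,0,0,0,0.75,-1],
  [-0.84,-0.385,0,0,0,0.88,-1],
  [-0.948,-0.435,0,0,0,0.99,-1],
])

```text
time_s: 1.48
position: [0.4215, 0.1598, 0.4183]
tcp_rot: [[0.017, 1.0, -0.0], [1.0, -0.017, -0.0], [-0.0, 0.0, -1.0]]
force: [0.7, -0.1, -0.6]
opening: 1.0
grasp_force: 0.0
```

Emit:
step_arm([
  [-0.13,0.03,0,0,0,0,-1],
  [-0.26,0.06,0,0,0,0,-1],
  [-0.39,0.09,0,0,0,0,-1],
  [-0.52,0.12,0,0,0,0,-1],
  [-0.65,0.15,0,0,0,0,-1],
  [-0.78,0.18,0,0,0,0,-1],
  [-0.91,0.2,0,0,0,0,-1],
  [-1,0.2,0,0,0,0,-1],
])

```text
time_s: 2.15
position: [0.4786, -0.1423, 0.418]
tcp_rot: [[0.014, 1.0, 0.0], [1.0, -0.014, -0.001], [-0.001, 0.0, -1.0]]
force: [0.3, -0.1, -0.3]
opening: 0.997
grasp_force: 0.0
```

Emit:
step_arm([
  [-0.13,0,0,0,0,0,-1],
  [-0.25,0,0,0,0,0,-1],
  [-0.37,0,0.05,0,0,0,-1],
  [-0.45,0,0.15,0,0,0,-1],
  [-0.45,0,0.28,0,0,0,-1],
  [-0.45,0,0.41,0,0,0,-1],
  [-0.45,0,0.55,0,0,0,-1],
  [-0.45,0,0.55,0,0,0,-1],
])

```text
time_s: 2.82
position: [0.4717, -0.2703, 0.2456]
tcp_rot: [[0.012, 1.0, -0.014], [1.0, -0.012, 0.012], [0.012, -0.014, -1.0]]
force: [-1.4, 0.8, -0.9]
opening: 1.001
grasp_force: 0.0
```

Run:
```python
from rig import *
from h import *
s=read_state(); c=capture("wrist"); pickle.dump((s,c),open("pics/w1.pkl","wb")); cv2.imwrite("pics/w1.png",c["image"][:,:,::-1]); print(s["position"],s["tcp_rot"])
```

```text
[ 0.47171443 -0.27028425  0.24555137] [[ 0.01247515  0.99982837 -0.01369693]
 [ 0.99985214 -0.01231098  0.01200546]
 [ 0.01183478 -0.01384468 -0.99983412]]
```

View pics/w1.png

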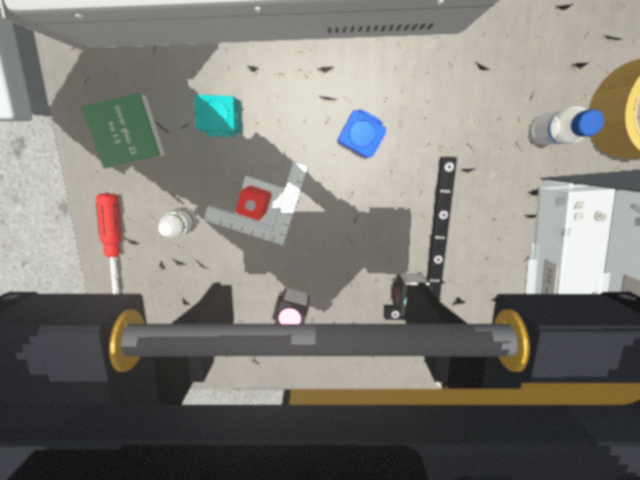

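Emit:
step_arm([
  [-0.13,0.02,0,0,0,0,-1],
  [-0.26,0.04,0,0,0,0,-1],
  [-0.38,0.06,0,0,0,0,-1],
  [-0.43,0.06,0,0,0,0,-1],
  [-0.43,0.06,0,0,0,0,-1],
  [-0.43,0.06,0,0,0,0,-1],
  [-0.43,0.06,0,0,0,0,-1],
])

```text
time_s: 3.45
position: [0.493, -0.4017, 0.2549]
tcp_rot: [[0.011, 1.0, 0.001], [1.0, -0.011, 0.0], [0.0, 0.001, -1.0]]
force: [-0.3, 0.5, 0.3]
opening: 0.999
grasp_force: 0.0
```

Run:
```python
from rig import *
from h import *
s=read_state(); c=capture("wrist"); pickle.dump((s,c),open("pics/w2.pkl","wb")); cv2.imwrite("pics/w2.png",c["image"][:,:,::-1]); print(s["position"],s["tcp_rot"])
im=cv2.imread("pics/w2.png"); cv2.imwrite("pics/w2c.png",cv2.resize(im[20:320,170:570],(800,600),interpolation=cv2.INTER_CUBIC))
```

```text
[ 0.49298036 -0.40165702  0.25489964] [[ 1.09436047e-02  9.99939916e-01  6.33678341e-04]
 [ 9.99940100e-01 -1.09437177e-02  1.75098157e-04]
 [ 1.82022434e-04  6.31724179e-04 -9.99999784e-01]]
```

View pics/w2c.png

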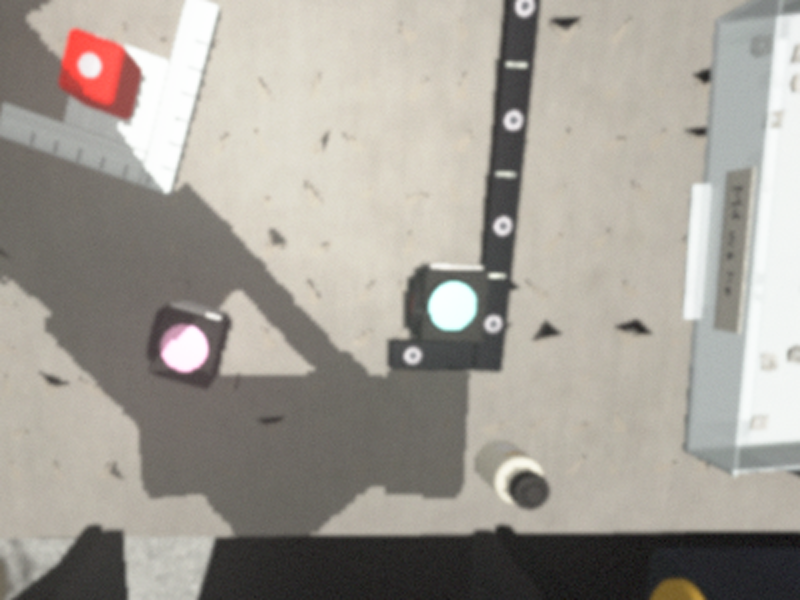

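```bash
cat > fit.py <<'E'
from h import *
from scipy.optimize import minimize
def model(n):
    if n=="fence": P=[(0,0),(0,.17),(.016,.17),(.016,-.016),(-.046,-.016),(-.046,0),(0,0)]; E=[(P[i],P[i+1]) for i in (0,2,3)];z=.010
    if n=="cube": P=[(-.0175,-.0185),(.0175,-.0185),(.0175,.0185),(-.0175,.0185)]; E=[(P[i],P[(i+1)%4]) for i in range(4)];z=.037
    if n=="square": P=[(-.05,-.04),(.04,-.04),(.04,.05),(.024,.05),(-.05,-.024)]; E=[(P[0],P[1]),(P[1],P[2]),(P[2],P[3]),(P[0],P[4])];z=.010
    return E,z
def pts(n,q,m=60):
    E,z=model(n);t=np.linspace(.04,.96,m)[:,None];o=[]
    c,s=np.cos(q[2]),np.sin(q[2]);R=np.array([[c,-s],[s,c]])
    for a,b in E:
        a,b=np.array(a),np.array(b);p=(a+(b-a)*t)@R.T+q[:2]; o.append(np.c_[p,np.full(m,z)])
    return o
def fit(C,img,n,q0,sp=(.006,.006,.12),N=300,seed=0):
    g=cv2.cvtColor(img,cv2.COLOR_RGB2GRAY).astype(np.float32)
    lg=cv2.GaussianBlur(np.log(g+8),(0,0),1.0)
    gx=cv2.Sobel(lg,cv2.CV_32F,1,0)/8;gy=cv2.Sobel(lg,cv2.CV_32F,0,1)/8
    def sc(q):
        tot=0
        for p in pts(n,q):
            u=proj(C,p).astype(np.float32); d=u[-1]-u[0]; d/=np.linalg.norm(d)+1e-9
            ok=(u[:,0]>0)&(u[:,0]<639)&(u[:,1]>0)&(u[:,1]<479)
            if ok.sum()<5: continue
            u=u[ok]; G=lambda a:cv2.remap(a,u[:,:1].copy(),u[:,1:].copy(),cv2.INTER_LINEAR)[:,0]
            v=G(gx)*-d[1]+G(gy)*d[0]
            tot+=np.minimum(np.abs(v),.25).mean()
        return -tot
    r=np.random.default_rng(seed);q0=np.array(q0);c=[q0+r.uniform(-1,1,3)*sp for _ in range(N)]
    c=sorted(c,key=sc)[:8]
    b=min((minimize(sc,k,method="Nelder-Mead",options=dict(initial_simplex=[k]+[k+np.eye(3)[i]*[.001,.001,.02] for i in range(3)],xatol=1e-5,fatol=1e-5)) for k in c),key=lambda r:r.fun)
    return b.x,-b.fun
E
cat > m.py <<'E'
from fit import *
s,c=pickle.load(open("pics/w2.pkl","rb"));C=cam(c,s);im=c["image"]
a=lambda u,v:(170+u/2,20+v/2)
for n,z,p in [("red",.038,(452,306)),("green",.038,(184,349)),("s1",.01,(525,7)),("s2",.01,(513,120)),("s3",.01,(503,226)),("s4",.01,(493,324)),("sstop",.01,(413,355)),("oil",.067,(528,490)),("sqcorner",.01,(168,192)),("grip",.048,(90,65))]: print(n,ray(C,a(*p),z).round(4))
g=ray(C,a(184,349),.038);r=ray(C,a(452,306),.038)
ov=im[:,:,::-1].copy()
for n,q0,sp in [("fence",(.592,-.368,-.04),(.006,.006,.06)),("cube",(g[0],g[1],-.25),(.003,.003,.35)),("cube",(g[0],g[1],-.25+np.pi/2),(.003,.003,.35)),("cube",(r[0],r[1],0),(.003,.003,.1)),("square",(.403,-.247,-.3),(.01,.01,.15))]:
    q,f=fit(C,im,n,q0,sp); print(n,q[:2].round(4),np.degrees(q[2]).round(2),round(f,3))
    for p in pts(n,q):
        u=proj(C,p); cv2.line(ov,*[tuple(int(round(k*16)) for k in w) for w in (u[0],u[-1])],(0,255,255),1,cv2.LINE_AA,4)
cv2.imwrite("pics/ov.png",cv2.resize(ov[80:280,180:450],(800,593),interpolation=cv2.INTER_CUBIC))
E
python3 m.py
```

```text
red [ 0.5693 -0.3531  0.038 ]
green [ 0.4354 -0.3728  0.038 ]
s1 [ 0.6034 -0.2149  0.01  ]
s2 [ 0.6013 -0.2645  0.01  ]
s3 [ 0.5998 -0.3148  0.01  ]
s4 [ 0.5979 -0.3649  0.01  ]
sstop [ 0.5554 -0.3811  0.01  ]
oil [ 0.6046 -0.4398  0.067 ]
sqcorner [ 0.4271 -0.2962  0.01  ]
grip [ 0.4026 -0.2463  0.048 ]
fence [ 0.5879 -0.3736] -1.93 0.54
cube [ 0.4361 -0.3727] -16.93 0.445
cube [ 0.4359 -0.3721] 73.9 0.512
cube [ 0.5635 -0.3541] -2.16 0.534
square [ 0.4024 -0.2463] -18.94 0.319
```

View pics/ov.png

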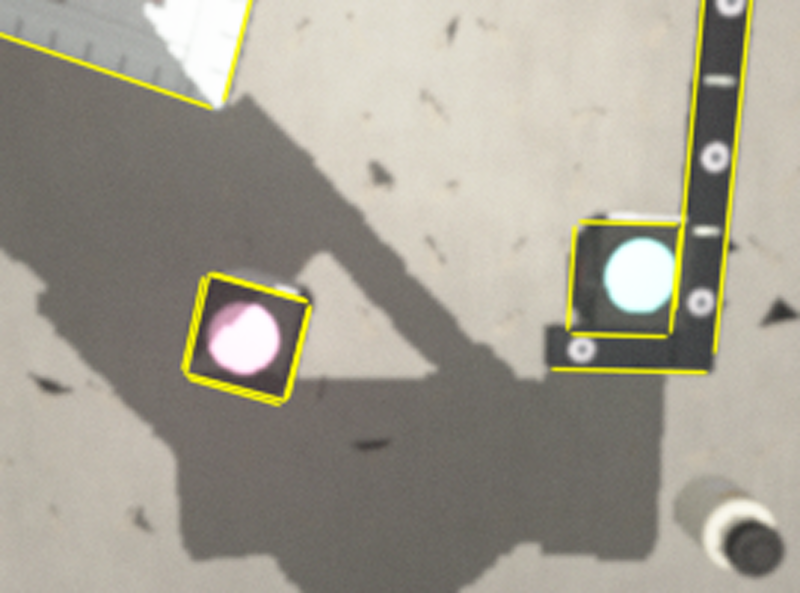

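Emit:
step_arm([
  [0.095,-0.12,0,0,0,0.15,-1],
  [0.095,-0.192,0.1,0,0,0.3,-1],
  [0.095,-0.192,0.23,0,0,0.353,-1],
  [0.095,-0.192,0.36,0,0,0.353,-1],
  [0.095,-0.192,0.48,0,0,0.353,-1],
  [0.095,-0.192,0.53,0,0,0.353,-1],
  [0.095,-0.192,0.53,0,0,0.353,-1],
  [0.095,-0.192,0.53,0,0,0.353,-1],
])

```text
time_s: 4.17
position: [0.4357, -0.3724, 0.0946]
tcp_rot: [[0.283, 0.959, -0.001], [0.959, -0.283, 0.002], [0.001, -0.001, -1.0]]
force: [-0.1, -0.1, 0.6]
opening: 1.0
grasp_force: 0.0
```

Emit:
step_arm([
  [0,0,0.1,0,0,0,-1],
  [0,0,0.182,0,0,0,-1],
  [0,0,0.182,0,0,0,-1],
  [0,0,0.182,0,0,0,1],
  [0,0,0.182,0,0,0,1],
  [0,0,0.182,0,0,0,1],
  [0,0,0.182,0,0,0,1],
  [0,0,0.182,0,0,0,1],
])

```text
time_s: 4.83
position: [0.4362, -0.3744, 0.0414]
tcp_rot: [[0.285, 0.959, 0.002], [0.959, -0.285, -0.002], [-0.002, 0.002, -1.0]]
force: [0.2, 0.1, -0.2]
opening: 0.702
grasp_force: 0.0
```

Emit:
step_arm([
  [0,0,0,0,0,0,1],
  [0,0,0,0,0,0,1],
  [0,0,0,0,0,0,1],
  [0,0,0,0,0,0,1],
])

```text
time_s: 5.17
position: [0.4355, -0.3737, 0.04]
tcp_rot: [[0.285, 0.959, -0.0], [0.959, -0.285, 0.0], [0.0, -0.0, -1.0]]
force: [-0.7, 0.5, 1.5]
opening: 0.411
grasp_force: 30.0
```

Emit:
step_arm([
  [0,0,-0.1,0,0,0,1],
  [0,0,-0.1,0,0,0,1],
  [0.1,0.1,-0.1,0,0,-0.1,1],
  [0.18,0.18,-0.1,0,0,-0.2,1],
  [0.27,0.27,-0.1,0,0,-0.322,1],
  [0.353,0.366,-0.1,0,0,-0.322,1],
  [0.353,0.366,-0.1,0,0,-0.322,1],
  [0.353,0.366,-0.1,0,0,-0.322,1],
])

```text
time_s: 5.83
position: [0.5725, -0.3019, 0.0695]
tcp_rot: [[0.032, 0.999, 0.0], [0.999, -0.032, -0.0], [-0.0, 0.0, -1.0]]
force: [-0.6, 0.3, -0.2]
opening: 0.412
grasp_force: 29.9
```

Emit:
step_arm([
  [0,0,0,0,0,0,1],
  [0,0,0,0,0,0,1],
  [0,0,0,0,0,0,1],
])

```text
time_s: 6.08
position: [0.5699, -0.3042, 0.0696]
tcp_rot: [[0.038, 0.999, -0.001], [0.999, -0.038, 0.001], [0.001, -0.001, -1.0]]
force: [0.4, 0.4, -0.1]
opening: 0.409
grasp_force: 29.9
```

Run:
```python
from rig import *
from h import *
o=[]
for n in ("wrist","scene","side"):
    s=read_state(); c=capture(n); pickle.dump((s,c),open(f"pics/{n}3.pkl","wb")); im=c["image"][:,:,::-1].copy()
    r={"wrist":(120,320,250,500),"scene":(180,270,240,360),"side":(240,360,270,420)}[n]
    o.append(cv2.resize(im[r[0]:r[1],r[2]:r[3]],(400,300),interpolation=cv2.INTER_CUBIC))
cv2.imwrite("pics/p3.png",np.vstack([np.hstack(o[:2]),np.hstack([o[2],o[2]*0])]))
```

```text
(no output)
```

View pics/p3.png

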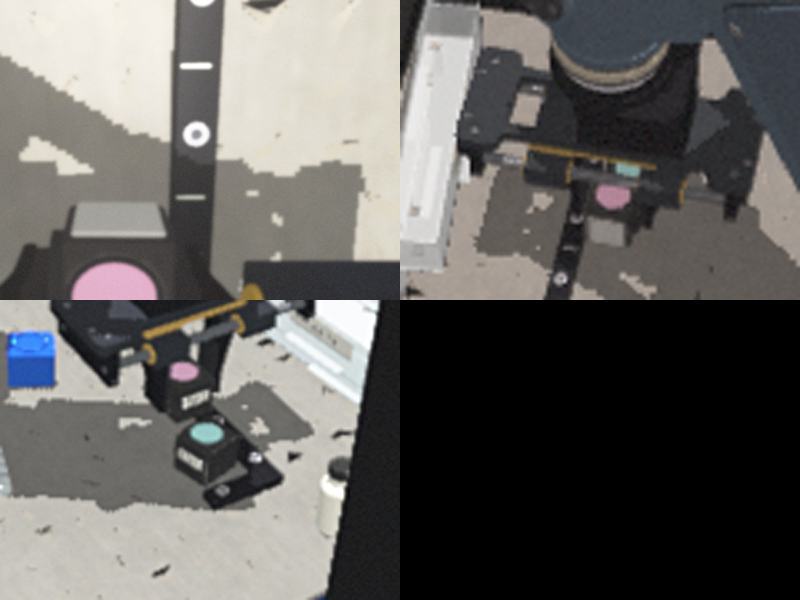

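Emit:
step_arm([
  [0,0,0.05,0,0,0,1],
  [0,0,0.09,0,0,0,1],
  [0,0,0.098,0,0,0,1],
  [0,0,0.098,0,0,0,1],
  [0,0,0.098,0,0,0,1],
])

```text
time_s: 6.65
position: [0.5706, -0.3036, 0.0401]
tcp_rot: [[0.036, 0.999, -0.001], [0.999, -0.036, 0.001], [0.0, -0.001, -1.0]]
force: [0.1, 0.4, -1.3]
opening: 0.412
grasp_force: 30.0
```

Emit:
step_arm([
  [0,0.005,0,0,0,0,1],
  [0,0.005,0,0,0,0,1],
  [0,0.005,0,0,0,0,1],
])

```text
time_s: 6.9
position: [0.5726, -0.3036, 0.0405]
tcp_rot: [[0.036, 0.999, 0.0], [0.999, -0.036, -0.0], [-0.0, 0.0, -1.0]]
force: [0.3, -0.6, -0.7]
opening: 0.408
grasp_force: 30.0
```

Emit:
step_arm([
  [-0.01,0,0,0,0,0,1],
  [-0.02,0,0,0,0,0,1],
  [-0.03,0,0,0,0,0,1],
  [-0.03,0,0,0,0,0,1],
  [-0.03,0,0,0,0,0,1],
])

```text
time_s: 7.32
position: [0.5722, -0.313, 0.0406]
tcp_rot: [[0.036, 0.999, 0.0], [0.999, -0.036, -0.0], [-0.0, 0.0, -1.0]]
force: [-1.2, -0.7, -0.6]
opening: 0.413
grasp_force: 30.0
```

Emit:
step_arm([
  [-0.004,0,0,0,0,0,1],
  [-0.007,0,0,0,0,0,1],
  [-0.007,0,0,0,0,0,1],
  [-0.007,0,0,0,0,0,1],
])

```text
time_s: 7.65
position: [0.5721, -0.3147, 0.0406]
tcp_rot: [[0.036, 0.999, -0.0], [0.999, -0.036, -0.0], [-0.0, -0.0, -1.0]]
force: [0.3, -0.8, -0.9]
opening: 0.407
grasp_force: 30.0
```

Emit:
step_arm([
  [-0.004,0,0,0,0,0,1],
  [-0.004,0,0,0,0,0,1],
  [-0.004,0,0,0,0,0,1],
])

```text
time_s: 7.9
position: [0.5721, -0.3159, 0.0406]
tcp_rot: [[0.036, 0.999, -0.0], [0.999, -0.036, -0.0], [-0.0, -0.0, -1.0]]
force: [0.7, 0.2, -1.5]
opening: 0.413
grasp_force: 30.0
```

Emit:
step_arm([
  [-0.004,0,0,0,0,0,1],
  [-0.004,0,0,0,0,0,1],
  [-0.004,0,0,0,0,0,1],
])

```text
time_s: 8.15
position: [0.5721, -0.3172, 0.0405]
tcp_rot: [[0.036, 0.999, 0.0], [0.999, -0.036, -0.0], [-0.0, 0.0, -1.0]]
force: [0.4, -0.7, -1.6]
opening: 0.409
grasp_force: 30.0
```

Emit:
step_arm([
  [-0.004,0,0,0,0,0,1],
  [-0.004,0,0,0,0,0,1],
  [-0.004,0,0,0,0,0,1],
])

```text
time_s: 8.4
position: [0.572, -0.3184, 0.0405]
tcp_rot: [[0.036, 0.999, -0.0], [0.999, -0.036, -0.0], [-0.0, -0.0, -1.0]]
force: [-0.2, -0.3, -0.3]
opening: 0.41
grasp_force: 30.0
```

Emit:
step_arm([
  [-0.004,0,0,0,0,0,1],
  [-0.004,0,0,0,0,0,1],
  [-0.004,0,0,0,0,0,1],
])

```text
time_s: 8.65
position: [0.5719, -0.3196, 0.0405]
tcp_rot: [[0.036, 0.999, 0.0], [0.999, -0.036, -0.0], [-0.0, 0.0, -1.0]]
force: [0.2, -0.6, -1.6]
opening: 0.412
grasp_force: 30.0
```

Emit:
step_arm([
  [-0.004,0,0,0,0,0,1],
  [-0.004,0,0,0,0,0,1],
  [-0.004,0,0,0,0,0,1],
])

```text
time_s: 8.9
position: [0.5718, -0.3204, 0.0405]
tcp_rot: [[0.036, 0.999, -0.0], [0.999, -0.036, 0.0], [0.0, -0.0, -1.0]]
force: [0.1, 1.1, -0.4]
opening: 0.415
grasp_force: 30.0
```

Emit:
step_arm([
  [-0.004,0,0,0,0,0,1],
  [-0.004,0,0,0,0,0,1],
  [-0.004,0,0,0,0,0,1],
])

```text
time_s: 9.15
position: [0.5718, -0.3206, 0.0406]
tcp_rot: [[0.036, 0.999, -0.001], [0.999, -0.036, 0.002], [0.002, -0.001, -1.0]]
force: [0.7, 5.3, 1.4]
opening: 0.41
grasp_force: 30.0
```

Emit:
step_arm([
  [0.003,0,0,0,0,0,1],
  [0.003,0,0,0,0,0,-0.5],
  [0.003,0,0,0,0,0,-0.5],
  [0.003,0,0,0,0,0,-0.5],
  [0.003,0,0,0,0,0,-0.5],
  [0.003,0,0,0,0,0,-0.5],
  [0.003,0,-0.12,0,0,0,-0.5],
  [0.003,0,-0.24,0,0,0,-0.5],
])

```text
time_s: 9.82
position: [0.57, -0.3199, 0.1101]
tcp_rot: [[0.036, 0.999, -0.006], [0.999, -0.036, 0.004], [0.004, -0.006, -1.0]]
force: [0.2, -1.1, 1.1]
opening: 0.74
grasp_force: 0.0
```

Emit:
step_arm([
  [0,0,-0.13,0,0,0,-1],
  [0,-0.06,-0.26,0,0,0,-1],
  [0,-0.18,-0.39,0,0,0,-1],
  [0,-0.3,-0.46,0,0,0,-1],
  [-0.1,-0.3,-0.46,0,0,0,-1],
  [-0.22,-0.3,-0.46,0,0,0,-1],
  [-0.22,-0.3,-0.46,0,0,0,-1],
  [-0.22,-0.3,-0.46,0,0,0,-1],
])

```text
time_s: 10.48
position: [0.4791, -0.3859, 0.2511]
tcp_rot: [[0.039, 0.999, 0.001], [0.999, -0.039, -0.002], [-0.002, 0.001, -1.0]]
force: [0.8, 0.4, -0.2]
opening: 0.998
grasp_force: 0.0
```

```bash
cat > m2.py <<'E'
from rig import *
from fit import *
s=read_state(); c=capture("wrist"); pickle.dump((s,c),open("pics/w4.pkl","wb")); C=cam(c,s); im=c["image"]; print(s["position"])
ov=im[:,:,::-1].copy()
for n,q0,sp in [("fence",(.5885,-.3733,-.036),(.003,.003,.02)),("cube",(.572,-.318,-.036),(.004,.004,.08)),("cube",(.570,-.354,-.036),(.004,.004,.08)),("cube",(.570,-.354,-.036+1.571),(.004,.004,.08)),("square",(.4024,-.2463,-.32),(.006,.006,.1))]:
    q,f=fit(C,im,n,q0,sp); print(n,q[:2].round(4),np.degrees(q[2]).round(2),round(f,3))
    if n=="fence": F=q
    d=q[:2]-F[:2];cc,ss=np.cos(F[2]),np.sin(F[2]); print("   fence frame",(cc*d[0]+ss*d[1]).round(4),(-ss*d[0]+cc*d[1]).round(4))
    for p in pts(n,q):
        u=proj(C,p); cv2.line(ov,*[tuple(int(round(k*16)) for k in w) for w in (u[0],u[-1])],(0,255,255),1,cv2.LINE_AA,4)
o=np.hstack([im[:,:,::-1][60:300,200:520],ov[60:300,200:520]])
cv2.imwrite("pics/ov4.png",cv2.resize(ov[60:300,200:520],(800,600),interpolation=cv2.INTER_CUBIC))
E
python3 m2.py
```

```text
[ 0.47911919 -0.38591736  0.25107252]
fence [ 0.5882 -0.3732] -1.77 0.579
   fence frame 0.0 0.0
cube [ 0.5793 -0.3207] -1.59 0.532
   fence frame -0.0104 0.0522
cube [ 0.5671 -0.3488] 0.77 0.41
   fence frame -0.0218 0.0237
cube [ 0.5671 -0.3484] 90.81 0.379
   fence frame -0.0218 0.0241
square [ 0.4023 -0.2463] -18.95 0.292
   fence frame -0.1896 0.1211
```

View pics/ov4.png

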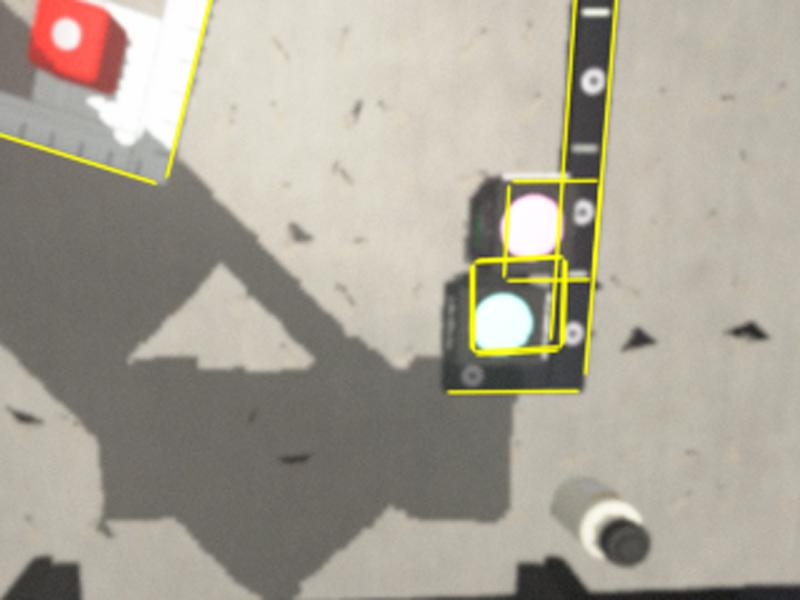

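```bash
cat > win.py <<'E'
from fit import *
def wins(f):
    s,c=pickle.load(open(f,"rb"));C=cam(c,s);im=c["image"];h=cv2.cvtColor(im,cv2.COLOR_RGB2HSV)
    out={}
    for n,lo,hi in [("green",145,172),("red",78,100)]:
        m=((h[...,0]>=lo)&(h[...,0]<=hi)&(h[...,1]>22)&(h[...,2]>150)).astype(np.uint8)
        k,l,st,ce=cv2.connectedComponentsWithStats(m)
        for i in range(1,k):
            if st[i,4]>80:
                w=ray(C,ce[i],.038); d=w[:2]-[.5883,-.3733]; a=np.radians(-2.0)
                out[n]=1; print(n,ce[i].round(1),st[i,2:].tolist(),w.round(4),"fence",np.round([d[0]*np.cos(a)+d[1]*np.sin(a),-d[0]*np.sin(a)+d[1]*np.cos(a)],4))
if __name__=="__main__":
    import sys
    for f in sys.argv[1:]: wins(f)
E
python3 win.py pics/w2.pkl pics/w4.pkl
python3 - <<'E'
from h import *
for f,r in (("pics/w2.pkl",(140,220,350,440)),("pics/w4.pkl",(120,225,370,450))):
    s,c=pickle.load(open(f,"rb")); im=c["image"][r[0]:r[1],r[2]:r[3],::-1]
    g=np.clip((im/255.)**.6*255,0,255).astype(np.uint8); cv2.imwrite(f.replace(".pkl","z.png"),cv2.resize(g,(400,500),interpolation=cv2.INTER_CUBIC))
cv2.imwrite("pics/z4.png",np.hstack([cv2.imread("pics/w2z.png"),cv2.imread("pics/w4z.png")]))
E
```

```text
green [260.4 192.4] [25, 25, 180] [ 0.4339 -0.3707  0.038 ] fence [-0.1544 -0.0028]
red [396.2 172.9] [25, 26, 144] [ 0.5696 -0.353   0.038 ] fence [-0.0194  0.0196]
green [413.  150.6] [26, 28, 136] [ 0.572 -0.319  0.038] fence [-0.0182  0.0537]
red [400.5 189.9] [26, 26, 150] [ 0.5609 -0.3562  0.038 ] fence [-0.0279  0.0161]
```

View pics/z4.png

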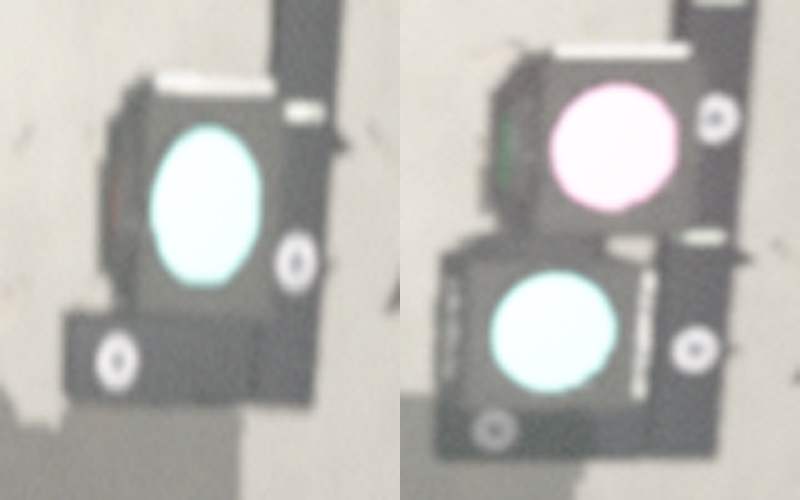

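Emit:
step_arm([
  [0.06,0.12,0,0,0,0,-1],
  [0.113,0.24,0.05,0,0,0,-1],
  [0.113,0.293,0.18,0,0,0,-1],
  [0.113,0.293,0.31,0,0,0,-1],
  [0.113,0.293,0.44,0,0,0,-1],
  [0.113,0.293,0.5,0,0,0,-1],
  [0.113,0.293,0.5,0,0,0,-1],
  [0.113,0.293,0.5,0,0,0,-1],
])

```text
time_s: 11.2
position: [0.5683, -0.3512, 0.099]
tcp_rot: [[0.035, 0.999, -0.003], [0.999, -0.035, 0.003], [0.003, -0.003, -1.0]]
force: [0.3, -0.8, 1.0]
opening: 0.996
grasp_force: 0.0
```

Emit:
step_arm([
  [0,0,0.06,0,0,0,-1],
  [0,0,0.06,0,0,0,-1],
  [0,0,0.06,0,0,0,-1],
  [0,0,0.06,0,0,0,-1],
])

```text
time_s: 11.53
position: [0.5695, -0.3536, 0.0847]
tcp_rot: [[0.036, 0.999, 0.002], [0.999, -0.036, -0.002], [-0.002, 0.002, -1.0]]
force: [0.1, 0.1, -0.3]
opening: 1.003
grasp_force: 0.0
```

Emit:
step_arm([
  [-0.006,-0.004,0.07,0,0,0,-1],
  [-0.006,-0.004,0.147,0,0,0,-1],
  [-0.006,-0.004,0.147,0,0,0,-1],
  [-0.006,-0.004,0.147,0,0,0,0],
  [-0.006,-0.004,0.147,0,0,0,0],
  [-0.006,-0.004,0.147,0,0,0,0],
  [-0.006,-0.004,0.147,0,0,0,0],
  [-0.006,-0.004,0.147,0,0,0,0],
])

```text
time_s: 12.2
position: [0.568, -0.3552, 0.0397]
tcp_rot: [[0.036, 0.999, 0.002], [0.999, -0.036, -0.001], [-0.001, 0.002, -1.0]]
force: [-0.2, -0.5, -0.5]
opening: 0.709
grasp_force: 0.0
```

Emit:
step_arm([
  [0,0,0,0,0,0,1],
  [0,0,0,0,0,0,1],
  [0,0,0,0,0,0,1],
  [0,0,0,0,0,0,1],
])

```text
time_s: 12.53
position: [0.5671, -0.3547, 0.0385]
tcp_rot: [[0.036, 0.999, -0.001], [0.999, -0.036, 0.0], [0.0, -0.001, -1.0]]
force: [-1.6, -0.4, 1.9]
opening: 0.435
grasp_force: 30.0
```

Emit:
step_arm([
  [0,0.005,0,0,0,0,1],
  [0,0.005,0,0,0,0,1],
  [0,0.005,0,0,0,0,1],
  [0,0.005,0,0,0,0,1],
])

```text
time_s: 12.87
position: [0.569, -0.3548, 0.0385]
tcp_rot: [[0.036, 0.999, 0.0], [0.999, -0.036, -0.0], [-0.0, 0.0, -1.0]]
force: [-0.2, -0.6, 2.7]
opening: 0.435
grasp_force: 30.0
```

Emit:
step_arm([
  [0,0,0,0,0,0,-0.6],
  [0,0,0,0,0,0,-0.6],
  [0,0,0,0,0,0,-0.6],
  [0,0,0,0,0,0,-0.6],
  [0,0,0,0,0,0,-0.6],
  [0,0,-0.1,0,0,0,-0.6],
  [0,0,-0.22,0,0,0,-0.6],
  [0,0,-0.33,0,0,0,-1],
])

```text
time_s: 13.53
position: [0.5685, -0.3544, 0.1378]
tcp_rot: [[0.036, 0.999, -0.001], [0.999, -0.036, 0.001], [0.001, -0.001, -1.0]]
force: [-0.2, -0.0, 0.4]
opening: 0.818
grasp_force: 0.0
```

Emit:
step_arm([
  [0,-0.1,-0.09,0,0,0,-1],
  [0,-0.2,-0.18,0,0,0,-1],
  [-0.08,-0.29,-0.26,0,0,0,-1],
  [-0.115,-0.297,-0.375,0,0,0,-1],
  [-0.115,-0.297,-0.375,0,0,0,-1],
  [-0.115,-0.297,-0.375,0,0,0,-1],
  [-0.115,-0.297,-0.375,0,0,0,-1],
])

```text
time_s: 14.12
position: [0.4784, -0.3856, 0.2497]
tcp_rot: [[0.036, 0.999, -0.0], [0.999, -0.036, 0.001], [0.001, -0.0, -1.0]]
force: [0.2, 0.7, -1.3]
opening: 0.999
grasp_force: 0.0
```

```bash
python3 m2.py; python3 win.py pics/w4.pkl
```

```text
[ 0.47839324 -0.38559925  0.24968212]
fence [ 0.588  -0.3728] -1.84 0.559
   fence frame 0.0 0.0
cube [ 0.5792 -0.3207] -1.99 0.537
   fence frame -0.0105 0.0519
cube [ 0.5766 -0.3512] -11.92 0.495
   fence frame -0.0121 0.0213
cube [ 0.576  -0.3505] 78.54 0.513
   fence frame -0.0127 0.0219
square [ 0.4023 -0.2463] -18.87 0.29
   fence frame -0.1896 0.1205
green [414.5 152.1] [27, 28, 142] [ 0.5719 -0.3194  0.038 ] fence [-0.0183  0.0533]
red [408.  190.9] [25, 26, 152] [ 0.5669 -0.3563  0.038 ] fence [-0.0219  0.0162]
```

Emit:
step_arm([
  [0.11,-0.07,0,0,0,0.1,-1],
  [0.22,-0.14,0,0,0,0.2,-1],
  [0.33,-0.2,0,0,0,0.3,-1],
  [0.43,-0.26,0.05,0,0,0.375,-1],
  [0.455,-0.27,0.18,0,0,0.375,-1],
  [0.455,-0.27,0.31,0,0,0.375,-1],
  [0.455,-0.27,0.44,0,0,0.375,-1],
  [0.455,-0.27,0.48,0,0,0.375,-1],
])

```text
time_s: 14.83
position: [0.3999, -0.2429, 0.1007]
tcp_rot: [[0.323, 0.946, -0.008], [0.946, -0.323, 0.008], [0.005, -0.01, -1.0]]
force: [-0.0, 0.0, -0.1]
opening: 1.003
grasp_force: 0.0
```

Emit:
step_arm([
  [0,0,0,0,0,0,-1],
  [0,0,0,0,0,0,-1],
  [0,0,0,0,0,0,-1],
])

```text
time_s: 15.08
position: [0.403, -0.2466, 0.1061]
tcp_rot: [[0.324, 0.946, 0.0], [0.946, -0.324, -0.0], [0.0, 0.0, -1.0]]
force: [-0.4, -0.4, 0.2]
opening: 0.998
grasp_force: 0.0
```

Emit:
step_arm([
  [0,0,0.12,0,0,0,-1],
  [0,0,0.22,0,0,0,-1],
  [0,0,0.22,0,0,0,-1],
  [0,0,0.22,0,0,0,1],
  [0,0,0.22,0,0,0,1],
  [0,0,0.22,0,0,0,1],
  [0,0,0.22,0,0,0,1],
  [0,0,0.22,0,0,0,1],
])

```text
time_s: 15.75
position: [0.4033, -0.2474, 0.0416]
tcp_rot: [[0.324, 0.946, 0.002], [0.946, -0.324, -0.002], [-0.001, 0.003, -1.0]]
force: [-0.4, -0.1, 0.1]
opening: 0.709
grasp_force: 0.0
```

Emit:
step_arm([
  [0,0,0,0,0,0,1],
  [0,0,0,0,0,0,1],
  [0,0,0,0,0,0,1],
  [0,0,0,0,0,0,1],
  [0,0,0,0,0,0,1],
  [0,0,0,0,0,0,1],
])

```text
time_s: 16.25
position: [0.4026, -0.2468, 0.0399]
tcp_rot: [[0.324, 0.946, -0.0], [0.946, -0.324, 0.0], [0.0, -0.0, -1.0]]
force: [-0.2, -0.2, -0.1]
opening: 0.298
grasp_force: 30.0
```

Run:
```python
from h import *
s,c=pickle.load(open("pics/w1.pkl","rb"));C=cam(c,s)
for p in [(338,133),(385,135),(365,133),(367,157)]: print(p,ray(C,p,.038).round(3),ray(C,p,0).round(3))
D=cam(pickle.load(open("pics/side0.pkl","rb")))
print(ray(D,(282,255),.038))
```

```text
(338, 133) [ 0.487 -0.181  0.038] [ 0.489 -0.179  0.   ]
(385, 135) [ 0.531 -0.184  0.038] [ 0.537 -0.182  0.   ]
(365, 133) [ 0.512 -0.182  0.038] [ 0.517 -0.18   0.   ]
(367, 157) [ 0.515 -0.203  0.038] [ 0.519 -0.204  0.   ]
[ 0.51357452 -0.18016742  0.038     ]
```

Emit:
step_arm([
  [0,0,-0.1,0,0,0,1],
  [0,0,-0.2,0,0,0,1],
  [0,0,-0.2,0,0,0,1],
  [0,0,-0.2,0,0,0,1],
])

```text
time_s: 16.58
position: [0.4031, -0.2472, 0.1008]
tcp_rot: [[0.324, 0.946, 0.002], [0.946, -0.324, -0.002], [-0.001, 0.003, -1.0]]
force: [-0.4, -0.1, -2.5]
opening: 0.299
grasp_force: 30.0
```

Emit:
step_arm([
  [0.03,0.08,0,0,0,-0.1,1],
  [0.06,0.17,0,0,0,-0.2,1],
  [0.09,0.25,0,0,0,-0.3,1],
  [0.13,0.34,0,0,0,-0.375,1],
  [0.164,0.418,0,0,0,-0.375,1],
  [0.164,0.418,0,0,0,-0.375,1],
  [0.164,0.418,0,0,0,-0.375,1],
  [0.164,0.418,0,0,0,-0.375,1],
])

```text
time_s: 17.25
position: [0.5352, -0.2397, 0.0981]
tcp_rot: [[0.036, 0.999, -0.004], [0.999, -0.036, 0.003], [0.003, -0.005, -1.0]]
force: [-0.3, 0.1, -1.9]
opening: 0.295
grasp_force: 30.0
```

Emit:
step_arm([
  [0,0,0.08,0,0,0,1],
  [0,0,0.15,0,0,0,1],
  [0,0,0.19,0,0,0,1],
  [0,0,0.19,0,0,0,1],
  [0,0,0.19,0,0,0,1],
  [0,0,0.19,0,0,0,1],
])

```text
time_s: 17.75
position: [0.5367, -0.2411, 0.0432]
tcp_rot: [[0.036, 0.999, -0.0], [0.999, -0.036, 0.0], [0.0, -0.0, -1.0]]
force: [0.3, 0.2, -1.8]
opening: 0.293
grasp_force: 30.0
```

Emit:
step_arm([
  [0,0,0.006,0,0,0,1],
  [0,0,0.011,0,0,0,1],
  [0,0,0.011,0,0,0,1],
  [0,0,0.011,0,0,0,1],
])

```text
time_s: 18.08
position: [0.5372, -0.2409, 0.0399]
tcp_rot: [[0.036, 0.999, 0.0], [0.999, -0.036, -0.0], [-0.0, 0.0, -1.0]]
force: [0.1, 0.1, -1.2]
opening: 0.294
grasp_force: 30.0
```

Emit:
step_arm([
  [0,0.02,0,0,0,0,1],
  [0,0.035,0,0,0,0,1],
  [0,0.035,0,0,0,0,1],
  [0,0.035,0,0,0,0,1],
])

```text
time_s: 18.42
position: [0.5483, -0.2414, 0.0397]
tcp_rot: [[0.035, 0.999, 0.001], [0.999, -0.035, -0.001], [-0.001, 0.001, -1.0]]
force: [0.3, 0.2, -2.3]
opening: 0.293
grasp_force: 30.0
```

Emit:
step_arm([
  [0,0.005,0.002,0,0,0,1],
  [0,0.01,0.002,0,0,0,1],
  [0,0.01,0.002,0,0,0,1],
  [0,0.01,0.002,0,0,0,1],
])

```text
time_s: 18.75
position: [0.5504, -0.2412, 0.0393]
tcp_rot: [[0.036, 0.999, -0.0], [0.999, -0.036, 0.0], [0.0, -0.0, -1.0]]
force: [-1.3, 2.2, 2.9]
opening: 0.297
grasp_force: 30.0
```

Emit:
step_arm([
  [0,0.004,0,0,0,0,1],
  [0,0.004,0,0,0,0,1],
  [0,0.004,0,0,0,0,1],
])

```text
time_s: 19.0
position: [0.5514, -0.2412, 0.0392]
tcp_rot: [[0.036, 0.999, -0.001], [0.999, -0.036, 0.0], [0.0, -0.001, -1.0]]
force: [-3.2, 0.6, 4.7]
opening: 0.297
grasp_force: 30.0
```

Emit:
step_arm([
  [0,0.004,0,0,0,0,1],
  [0,0.004,0,0,0,0,1],
  [0,0.004,0,0,0,0,1],
])

```text
time_s: 19.25
position: [0.5526, -0.2413, 0.0393]
tcp_rot: [[0.036, 0.999, -0.001], [0.999, -0.036, 0.0], [0.0, -0.001, -1.0]]
force: [-3.6, -0.5, 5.7]
opening: 0.292
grasp_force: 30.0
```

Emit:
step_arm([
  [0,0.004,-0.001,0,0,0,1],
  [0,0.004,-0.001,0,0,0,1],
  [0,0.004,-0.001,0,0,0,1],
])

```text
time_s: 19.5
position: [0.5543, -0.2415, 0.0393]
tcp_rot: [[0.036, 0.999, 0.0], [0.999, -0.036, -0.0], [-0.0, 0.0, -1.0]]
force: [-3.3, 0.4, 2.4]
opening: 0.292
grasp_force: 30.0
```

Emit:
step_arm([
  [0,0.004,0,0,0,0,1],
  [0,0.004,0,0,0,0,1],
  [0,0.004,0,0,0,0,1],
])

```text
time_s: 19.75
position: [0.5544, -0.2415, 0.0393]
tcp_rot: [[0.035, 0.999, -0.002], [0.999, -0.035, 0.0], [0.0, -0.002, -1.0]]
force: [-4.5, -0.5, 3.9]
opening: 0.295
grasp_force: 30.0
```

Emit:
step_arm([
  [0,-0.005,0,0,0,0,1],
  [-0.015,-0.005,0,0,0,0,1],
  [-0.03,-0.005,0,0,0,0,1],
  [-0.043,-0.005,0,0,0,0,1],
  [-0.043,-0.005,0,0,0,0,1],
  [-0.043,-0.005,0,0,0,0,1],
])

```text
time_s: 20.25
position: [0.5537, -0.2553, 0.0393]
tcp_rot: [[0.036, 0.999, 0.001], [0.999, -0.036, -0.001], [-0.001, 0.001, -1.0]]
force: [-1.8, -0.5, 1.3]
opening: 0.299
grasp_force: 30.0
```

Emit:
step_arm([
  [-0.005,0,0,0,0,0,1],
  [-0.005,0,0,0,0,0,1],
  [-0.005,0,0,0,0,0,1],
])

```text
time_s: 20.5
position: [0.5537, -0.2562, 0.0393]
tcp_rot: [[0.036, 0.999, 0.001], [0.999, -0.036, -0.001], [-0.001, 0.001, -1.0]]
force: [-0.2, 1.1, 0.8]
opening: 0.296
grasp_force: 30.0
```

Emit:
step_arm([
  [-0.004,0,0,0,0,0,1],
  [-0.004,0,0,0,0,0,1],
  [-0.004,0,0,0,0,0,1],
])

```text
time_s: 20.75
position: [0.5536, -0.2572, 0.0393]
tcp_rot: [[0.036, 0.999, 0.001], [0.999, -0.036, -0.0], [-0.0, 0.001, -1.0]]
force: [0.3, 1.5, 1.1]
opening: 0.293
grasp_force: 30.0
```

Emit:
step_arm([
  [-0.004,0,0,0,0,0,1],
  [-0.004,0,0,0,0,0,1],
  [-0.004,0,0,0,0,0,1],
])

```text
time_s: 21.0
position: [0.5535, -0.2585, 0.0393]
tcp_rot: [[0.036, 0.999, 0.0], [0.999, -0.036, -0.0], [-0.0, 0.0, -1.0]]
force: [-0.5, 0.8, -1.0]
opening: 0.299
grasp_force: 30.0
```

Emit:
step_arm([
  [-0.004,0,0,0,0,0,1],
  [-0.004,0,0,0,0,0,1],
  [-0.004,0,0,0,0,0,1],
])

```text
time_s: 21.25
position: [0.5534, -0.259, 0.0393]
tcp_rot: [[0.036, 0.999, 0.0], [0.999, -0.036, 0.001], [0.001, 0.0, -1.0]]
force: [0.9, 3.7, 0.6]
opening: 0.299
grasp_force: 30.0
```

Emit:
step_arm([
  [-0.004,0,0,0,0,0,1],
  [-0.004,0,0,0,0,0,1],
  [-0.004,0,0,0,0,0,1],
])

```text
time_s: 21.5
position: [0.5533, -0.2592, 0.0394]
tcp_rot: [[0.036, 0.999, -0.0], [0.999, -0.036, 0.002], [0.002, -0.0, -1.0]]
force: [2.0, 6.3, 2.2]
opening: 0.297
grasp_force: 30.0
```

Emit:
step_arm([
  [-0.002,0.005,0,0,0,0,1],
  [-0.002,0.005,0,0,0,0,1],
  [-0.002,0.005,0,0,0,0,1],
])

```text
time_s: 21.75
position: [0.5534, -0.2592, 0.0393]
tcp_rot: [[0.036, 0.999, -0.003], [0.999, -0.036, 0.004], [0.004, -0.003, -1.0]]
force: [0.3, 5.6, 3.9]
opening: 0.295
grasp_force: 30.0
```

Emit:
step_arm([
  [0,0.004,0,0,0,0,1],
  [0,0.004,0,0,0,0,1],
  [0,0.004,0,0,0,0,1],
])

```text
time_s: 22.0
position: [0.5537, -0.2591, 0.0393]
tcp_rot: [[0.036, 0.999, -0.005], [0.999, -0.036, 0.004], [0.004, -0.005, -1.0]]
force: [-3.4, 5.4, 4.2]
opening: 0.305
grasp_force: 30.0
```

Emit:
step_arm([
  [-0.003,0.005,0,0,0,0,1],
  [-0.003,0.005,0,0,0,0,1],
  [-0.003,0.005,0,0,0,0,1],
])

```text
time_s: 22.25
position: [0.5538, -0.2592, 0.0393]
tcp_rot: [[0.036, 0.999, -0.008], [0.999, -0.036, 0.006], [0.006, -0.008, -1.0]]
force: [-4.4, 7.8, 7.6]
opening: 0.298
grasp_force: 30.0
```

Emit:
step_arm([
  [0,0.004,0,0,0,0,1],
  [0,0.004,0,0,0,0,1],
  [0,0.004,0,0,0,0,1],
  [0,0.004,0,0,0,0,1],
])

```text
time_s: 22.58
position: [0.5539, -0.2592, 0.0394]
tcp_rot: [[0.035, 0.999, -0.01], [0.999, -0.035, 0.007], [0.006, -0.011, -1.0]]
force: [-8.8, 7.6, 10.3]
opening: 0.294
grasp_force: 30.0
```

Run:
```python
from rig import *
from h import *
o=[]
for n in ("wrist","scene","side"):
    s=read_state(); c=capture(n); pickle.dump((s,c),open(f"pics/{n}5.pkl","wb")); im=c["image"][:,:,::-1].copy()
    r={"wrist":(80,320,200,520),"scene":(180,270,240,360),"side":(250,340,280,400)}[n]
    g=(np.clip((im/255.)**.7,0,1)*255).astype(np.uint8)
    o.append(cv2.resize(g[r[0]:r[1],r[2]:r[3]],(400,300),interpolation=cv2.INTER_CUBIC))
    print(s["position"].round(4),s["force"].round(1),s["moment"].round(2))
cv2.imwrite("pics/p5.png",np.vstack([np.hstack(o[:2]),np.hstack([o[2],o[2]*0])]))
```

```text
[ 0.5539 -0.2592  0.0394] [-8.8  7.6 10.3] [ 0.92  1.17 -0.07]
[ 0.5539 -0.2592  0.0394] [-7.3  7.2  9.8] [ 1.04  1.23 -0.06]
[ 0.5539 -0.2592  0.0394] [-8.   6.7 10. ] [ 0.99  1.16 -0.04]
```

View pics/p5.png

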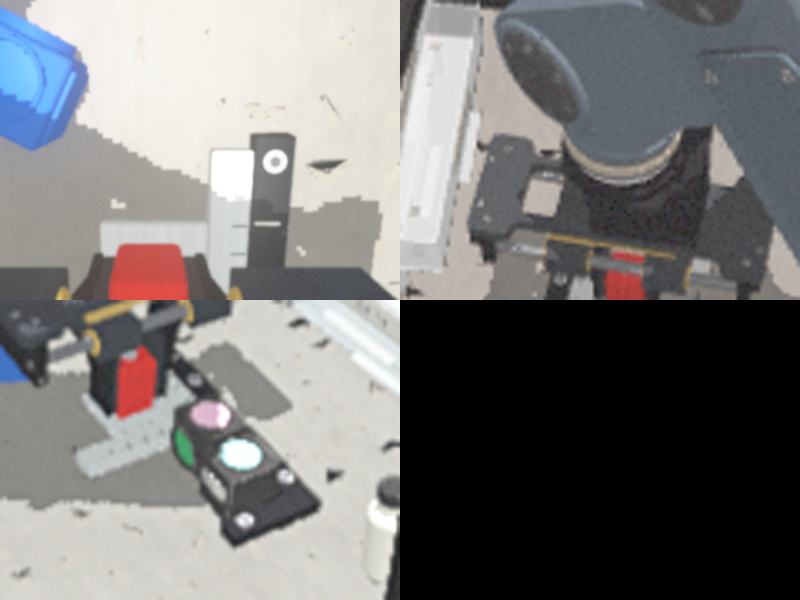

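Run:
```python
from fit import *
s,c=pickle.load(open("pics/side5.pkl","rb"));C=cam(c);im=c["image"]
for px,n in (((280+210*.3,250+113*.3),"green"),((280+240*.3,250+155*.3),"red")):
    w=ray(C,px,.038); print(n,w.round(4))
    for y0 in (-.036,-.036+np.pi/2):
        q,f=fit(C,im,"cube",(w[0],w[1],y0),(.004,.004,.3),N=500); print(q[:2].round(4),np.degrees(q[2]).round(1),round(f,3))
```

```text
green [ 0.5717 -0.3204  0.038 ]
[ 0.5672 -0.3259] -6.4 0.677
[ 0.5681 -0.3269] 78.8 0.666
red [ 0.5657 -0.359   0.038 ]
[ 0.5691 -0.3603] -5.3 0.632
[ 0.5687 -0.3606] 84.4 0.647
```

Emit:
step_arm([
  [0.01,-0.014,0,0,0,0,1],
  [0.014,-0.014,0,0,0,0,1],
  [0.014,-0.014,0,0,0,0,1],
  [0.014,-0.014,0,0,0,0,-0.3],
  [0.014,-0.014,0,0,0,0,-0.3],
  [0.014,-0.014,0,0,0,0,-0.3],
  [0.014,-0.014,0,0,0,0,-0.3],
  [0.014,-0.014,0,0,0,0,-0.3],
])

```text
time_s: 23.4
position: [0.5551, -0.2583, 0.0394]
tcp_rot: [[0.036, 0.999, 0.001], [0.999, -0.036, -0.001], [-0.001, 0.001, -1.0]]
force: [-0.5, -0.5, -0.4]
opening: 0.583
grasp_force: 0.0
```

Emit:
step_arm([
  [0,0,-0.1,0,0,0,-1],
  [0,0,-0.22,0,0,0,-1],
  [-0.08,0.02,-0.22,0,0,0,-1],
  [-0.2,0.04,-0.22,0,0,0,-1],
  [-0.322,0.056,-0.22,0,0,0,-1],
  [-0.322,0.056,-0.16,0,0,0,-1],
  [-0.322,0.056,-0.16,0,0,0,-1],
  [-0.322,0.056,-0.16,0,0,0,-1],
])

```text
time_s: 24.07
position: [0.5667, -0.3544, 0.0861]
tcp_rot: [[0.037, 0.999, -0.003], [0.999, -0.037, 0.003], [0.003, -0.003, -1.0]]
force: [0.0, -0.2, -0.4]
opening: 0.989
grasp_force: 0.0
```

Emit:
step_arm([
  [0,0,0,0,0,0,-1],
  [0,0,0,0,0,0,-1],
])

```text
time_s: 24.23
position: [0.568, -0.354, 0.0877]
tcp_rot: [[0.035, 0.999, -0.0], [0.999, -0.035, 0.0], [0.0, -0.0, -1.0]]
force: [-1.2, 0.5, -0.1]
opening: 1.004
grasp_force: 0.0
```

Down 47 mm, y −1 mm, close.

Emit:
step_arm([
  [-0.004,0,0.1,0,0,0,-1],
  [-0.004,0,0.157,0,0,0,-1],
  [-0.004,0,0.157,0,0,0,-1],
  [-0.004,0,0.157,0,0,0,1],
  [-0.004,0,0.157,0,0,0,1],
  [-0.004,0,0.157,0,0,0,1],
  [-0.004,0,0.157,0,0,0,1],
  [-0.004,0,0.157,0,0,0,1],
])

```text
time_s: 24.9
position: [0.5684, -0.3568, 0.0415]
tcp_rot: [[0.036, 0.999, 0.002], [0.999, -0.036, -0.001], [-0.001, 0.002, -1.0]]
force: [0.2, 0.5, -0.4]
opening: 0.709
grasp_force: 0.0
```

Emit:
step_arm([
  [0,0,0,0,0,0,1],
  [0,0,0,0,0,0,1],
  [0,0,0,0,0,0,1],
  [0,0,0,0,0,0,1],
])

```text
time_s: 25.23
position: [0.5679, -0.3564, 0.0404]
tcp_rot: [[0.036, 0.999, 0.0], [0.999, -0.036, -0.0], [-0.0, 0.0, -1.0]]
force: [-0.5, 0.5, -0.3]
opening: 0.432
grasp_force: 30.0
```

Emit:
step_arm([
  [0,0.006,0,0,0,0,1],
  [0,0.01,0,0,0,0,1],
  [0,0.01,0,0,0,0,1],
  [0,0.01,0,0,0,0,1],
])

```text
time_s: 25.57
position: [0.5709, -0.3565, 0.0404]
tcp_rot: [[0.036, 0.999, -0.0], [0.999, -0.036, -0.0], [-0.0, -0.0, -1.0]]
force: [-1.3, -0.3, 2.7]
opening: 0.435
grasp_force: 30.0
```

Emit:
step_arm([
  [0,0,0,0,0,0,-0.6],
  [0,0,0,0,0,0,-0.6],
  [0,0,0,0,0,0,-0.6],
  [0,0,0,0,0,0,-0.6],
  [0,0,0,0,0,0,-0.6],
  [0,0,-0.12,0,0,0,-0.6],
  [0,0,-0.25,0,0,0,-0.6],
  [0,0,-0.25,0,0,0,-0.6],
])

```text
time_s: 26.23
position: [0.5747, -0.3596, 0.1224]
tcp_rot: [[0.036, 0.999, 0.01], [0.999, -0.036, -0.009], [-0.009, 0.011, -1.0]]
force: [1.9, -1.7, 0.2]
opening: 0.791
grasp_force: 0.0
```

Emit:
step_arm([
  [0,-0.06,-0.13,0,0,0,-1],
  [-0.03,-0.18,-0.26,0,0,0,-1],
  [-0.1,-0.3,-0.37,0,0,0,-1],
  [-0.1,-0.32,-0.45,0,0,0,-1],
  [-0.1,-0.32,-0.45,0,0,0,-1],
  [-0.1,-0.32,-0.45,0,0,0,-1],
  [-0.1,-0.32,-0.45,0,0,0,-1],
])

```text
time_s: 26.82
position: [0.4739, -0.3829, 0.2503]
tcp_rot: [[0.036, 0.999, 0.001], [0.999, -0.036, -0.0], [-0.0, 0.001, -1.0]]
force: [0.5, -0.2, 0.3]
opening: 0.997
grasp_force: 0.0
```

```bash
sed -i 's/(.4024,-.2463,-.32)/(.555,-.2585,-.036)/; s/(.006,.006,.1)/(.006,.006,.06)/' m2.py; python3 m2.py | tail -2; python3 win.py pics/w4.pkl
```

```text
square [ 0.5536 -0.2579] -2.24 0.524
   fence frame -0.039 0.1136
green [418.9 154.5] [26, 27, 150] [ 0.5722 -0.3193  0.038 ] fence [-0.018   0.0534]
red [414.9 193.4] [25, 25, 178] [ 0.5698 -0.3566  0.038 ] fence [-0.0191  0.0161]
```

Emit:
step_arm([
  [0.11,0.07,0,0,0,0,-1],
  [0.22,0.14,0,0,0,0,-1],
  [0.33,0.2,0,0,0,0,-1],
  [0.425,0.252,0.05,0,0,0,-1],
  [0.425,0.252,0.18,0,0,0,-1],
  [0.425,0.252,0.31,0,0,0,-1],
  [0.425,0.252,0.44,0,0,0,-1],
  [0.425,0.252,0.51,0,0,0,-1],
])

```text
time_s: 27.53
position: [0.5516, -0.2545, 0.0907]
tcp_rot: [[0.033, 0.999, -0.008], [0.999, -0.033, 0.006], [0.006, -0.009, -1.0]]
force: [-0.5, 0.1, 0.6]
opening: 1.002
grasp_force: 0.0
```

Emit:
step_arm([
  [0,0,0,0,0,0,-1],
  [0,0,0,0,0,0,-1],
  [0,0,0,0,0,0,-1],
])

```text
time_s: 27.78
position: [0.5548, -0.2582, 0.0974]
tcp_rot: [[0.035, 0.999, 0.001], [0.999, -0.035, -0.0], [-0.0, 0.001, -1.0]]
force: [0.8, -0.9, 0.3]
opening: 1.0
grasp_force: 0.0
```

Emit:
step_arm([
  [0,-0.002,0.1,0,0,0,-1],
  [0,-0.002,0.192,0,0,0,-1],
  [0,-0.002,0.192,0,0,0,-1],
  [0,-0.002,0.192,0,0,0,1],
  [0,-0.002,0.192,0,0,0,1],
  [0,-0.002,0.192,0,0,0,1],
  [0,-0.002,0.192,0,0,0,1],
  [0,-0.002,0.192,0,0,0,1],
])

```text
time_s: 28.45
position: [0.5541, -0.2588, 0.0413]
tcp_rot: [[0.036, 0.999, 0.002], [0.999, -0.036, -0.002], [-0.002, 0.002, -1.0]]
force: [0.3, -0.0, 0.1]
opening: 0.705
grasp_force: 0.0
```

Emit:
step_arm([
  [0,0,0,0,0,0,1],
  [0,0,0,0,0,0,1],
  [0,0,0,0,0,0,1],
  [0,0,0,0,0,0,1],
  [0,0,0,0,0,0,1],
  [0,0,0,0,0,0,1],
])

```text
time_s: 28.95
position: [0.5534, -0.2583, 0.0396]
tcp_rot: [[0.036, 0.999, 0.0], [0.999, -0.036, 0.0], [0.0, 0.0, -1.0]]
force: [-0.1, 0.7, -0.1]
opening: 0.295
grasp_force: 30.0
```

Emit:
step_arm([
  [-0.005,0,0,0,0,0,1],
  [-0.008,0,0,0,0,0,1],
  [-0.008,0,0,0,0,0,1],
  [-0.008,0,0,0,0,0,1],
])

```text
time_s: 29.28
position: [0.5531, -0.2592, 0.0396]
tcp_rot: [[0.036, 0.999, -0.001], [0.999, -0.036, 0.002], [0.002, -0.001, -1.0]]
force: [1.0, 4.2, 2.1]
opening: 0.296
grasp_force: 30.0
```

Emit:
step_arm([
  [-0.006,0.006,0,0,0,0,1],
  [-0.006,0.01,0,0,0,0,1],
  [-0.006,0.01,0,0,0,0,1],
  [-0.006,0.01,0,0,0,0,1],
])

```text
time_s: 29.62
position: [0.5534, -0.2593, 0.0398]
tcp_rot: [[0.036, 0.999, -0.007], [0.999, -0.036, 0.006], [0.006, -0.007, -1.0]]
force: [-4.0, 7.1, 8.5]
opening: 0.297
grasp_force: 30.0
```

Emit:
step_arm([
  [-0.001,0.006,0,0,0,0,1],
  [-0.001,0.006,0,0,0,0,1],
  [-0.001,0.006,0,0,0,0,1],
  [-0.001,0.006,0,0,0,0,1],
])

```text
time_s: 29.95
position: [0.5539, -0.2592, 0.0398]
tcp_rot: [[0.036, 0.999, -0.009], [0.999, -0.036, 0.007], [0.007, -0.01, -1.0]]
force: [-6.5, 7.8, 11.7]
opening: 0.295
grasp_force: 30.0
```

Emit:
step_arm([
  [-0.003,0.006,-0.002,0,0,0,1],
  [-0.003,0.008,-0.002,0,0,0,1],
  [-0.003,0.008,-0.002,0,0,0,1],
  [-0.003,0.008,-0.002,0,0,0,1],
  [-0.003,0.008,-0.002,0,0,0,1],
  [-0.003,0.008,-0.002,0,0,0,1],
])

```text
time_s: 30.45
position: [0.5541, -0.2593, 0.04]
tcp_rot: [[0.036, 0.999, -0.014], [0.999, -0.036, 0.01], [0.009, -0.014, -1.0]]
force: [-10.1, 7.2, 12.1]
opening: 0.294
grasp_force: 30.0
```

```bash
python3 -c "
from rig import *
s=read_state();print(s['position'],s['force'],s['tcp_rot'][:,2]);print(hand_in())"
```

```text
[ 0.55407909 -0.25931002  0.03997107] [-10.1216195    7.21012972  12.11346082] [-0.01415856  0.00975674 -0.99985216]
the job is handed in; nothing more can be done
None
```

I handed the job in with the set square still gripped and pressed about 10 N towards the fence and 7 N towards the row; the green cube is placed and released, but the result was not reported. While carrying the green cube I knocked the red one, turning it about 90° and pulling it off the fence, so I put it back square at the stop and seated the square a second time.

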